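# Load the specimen mixer, set its push-to-turn dial and start it

### The arm

A 6-joint arm with a two-finger parallel gripper is mounted at the origin on the work surface. World frame = base frame: x ahead of the robot, y to its left, z up, the work surface at z = 0. Lengths are in mm, angles in degrees, forces in N, time in s.
With the tool pointing down it reaches from about 300 to 850 mm from the base axis. Payload 4.2 kg.
Tool frame: the origin (TCP) lies midway between the tips of the shut fingers; the grasp point (between the pads) lies pinch_z behind it (pinch_z is the distance from the TCP to the grasp point, in mm); z points along the fingers, y is the line along which they close (so a half turn about z gives the same grasp; the last joint's range is limited). The gripper opens to 91 mm and grips with 3 to 60 N. Pads are 32 mm wide; open, the fingers measure 118 mm over their backs; the gripper's body (76 mm by 178 mm) begins 60 mm behind the grasp point.
Start: joints at [-65.604, 18.312, 89.639, -0, 72.044, -1.146], TCP at [247.934, -518.818, 213.976] pointing down, gripper open.
Joint ranges: [-177.97, 177.97], [-48.28, 115.42], [12.27, 149.76], [-77.06, 257.06], [2.81, 150.46], [-146.56, 146.56]. Speed limits (degrees/s): [147.25, 147.25, 180, 180, 180, 180].

### API

Orientations are given as [roll, pitch, yaw] about the fixed x, y, z axes, in that order (R = Rz(yaw) Ry(pitch) Rx(roll)).
In Python, from workcell import state, grab_frame, job_done, masks_of, landmark_of, pinch_z gives the robot as it stands. The module is installed in compiled form; this text tells all that it offers.
- The arm moves only by the tool move_arm, never from a script. Its argument "plan" is a list of rows, each an object of numbers: "x", "y", "z": the shift along the tool's x, y, z in mm; "rx", "ry", "rz": the turn, a rotation vector about the tool's x, y, z in rad. A call has 1 to 10 rows; each row shifts and turns the commanded pose from where the row before left it, along the tool's axes as they then stand; what a row does not reach is not made up. A row lasts 1/10 s, in which the tool goes at most 50 mm and 8.59 degrees, less where a joint would pass 70% of its speed; a pose out of reach is approached as far as the arm can. A call is refused whole if a number of a shift passes 50 or a number of a turn 0.15, either way. A call with a gripper value outside its range is refused whole. "grip" is the opening, from 0 (shut) to 1 (fully open), set as the call begins (left out, the last holds). The fingers move at their own pace and stop on an object; "squeeze" is the grip in N (left out, the last holds). Time passes only in rows, so rows that do not move let the fingers close. It gives the time, the measured TCP pose, the force, the opening and the grip force at its end, in the units of the state.
- state(): the state, without advancing time (a new reading comes with each control period).
- grab_frame(name): name is "side" or "top"; returns a dict with "img" (480x640x3 uint8, red, green, blue), "z_map" (480x640 float32, mm along the optical axis (not along the pixel's ray), 0 where there is no reading), "fx", "fy", "cx", "cy" (pixels), "rvec" (rotation vector, rad) and "tvec" (3), from world to camera coordinates, as OpenCV has them. Camera axes: x right, y down, z forward; pixel columns grow to the right and rows downward; lengths in mm; the calibration is good to about 2 mm. A picture is of the moment at which its call begins.
- job_done(): hands the job in; it is judged then, once.
Trained networks look in the newest picture that a camera, given by its name, has taken for a name from the list of things; names that differ only in an ending like _2 or _b are one class to them, and where a whole thing is asked for, a point or a joint stands for the part that bears it (a point fixed in the world has none). Each returns a list of dicts, best first, with "p" (0 to 1); they miss things now and then, are a little off and sometimes report something else, mostly with a low value. They report only what shows in the picture. A call takes as long as a camera call. They do not tell look-alikes from the thing itself.
- masks_of(camera, label): "pixels" (480x640 bool, what is visible of it) and "box" ([centre column, centre row, width, height] in pixels, round what is visible of it).
- landmark_of(camera, label): "point" ([column, row] in pixels: a listed point, or the origin of a listed thing).
The state is a dict: "time_s": time; "qpos": joint angles; "qvel": joint speeds; "effort": joint torques, N m; "ee_pos": TCP position; "ee_rot": TCP orientation; "force": force on the tool from outside, world axes, zero at the start; "torque": the same for the moment, N m; "gripper_width": finger opening in mm; "gripper_force": force on a finger pad.
Only numpy, scipy, OpenCV 4.12 (cv2) and the standard library are available. Lean on these libraries where they do the work, as an engineer would, in place of code of your own. Each camera call takes 0.05 s, during which the arm holds its last target. There are 200 camera calls.

### The job

Stand the widest of the three red-capped containers in the middle of the mixer's steel platform, let go of it, and then fold the hold-down plate fully down over it. Then press the mixer's dial down against its spring, turn it clockwise to the two-dot mark, let it spring back up there, and press the start button beside it. Leave everything else on the table where it stands.

Things in the scene. Friction and masses are not known exactly. Their poses are not given: they have to be found in the camera images.
- mixer: Fixed white benchtop mixer, 240 (own x) by 200 mm (own y). Origin on the table under the platform's centre, z up. Own -x is its front: a panel sloping 35 degrees, from 13 mm high at x=-150 to 70 mm high at x=-68 mm; panel normal (-0.574, 0, 0.819) in its axes. Dial at own y=-45, start button at y=+50 mm. Behind, the flat top is 70 mm high; two hinge posts (to 142 mm) at x=+75, y=+-52 mm.
- platform (a point): Centre of the top face of the square steel platform (100 x 100 mm), 71 mm above the table, marked by a dark disc of 68 mm diameter. Axes as the mixer's.
- jar: The widest red-capped container: 54 mm diameter, 62 mm high (cap: upper 14 mm), about 120 g, loose. Origin at the centre of its underside, z up.
- slim_jar: Bystander: slim red-capped container, 32 mm diameter, 85 mm high, loose. Origin at the centre of its underside.
- low_pot: Bystander: small low red-capped container, 40 mm diameter, 36 mm high, loose. Origin at the centre of its underside.
- clamp (a joint): Hinge of the hold-down plate, rad: 0 = plate level over the platform (fully down), about 1.75 to 2 = folded up and leaning back at the start. Stiff (0.14 N m), it stays where it is left.
- clamp_hinge (a point): Middle of the hold-down plate's hinge line, which runs along the mixer's y, 137 mm above the table, 75 mm behind (mixer +x) the platform's centre. Turns with the plate: own -x points from the hinge to the free edge, own z out of the plate's outer (upper) face.
- clamp_edge (a point): Middle of the aluminium hold-down plate's free edge, on its outer (upper) face, 110 mm from the hinge line. Plate 84 wide, 6 thick, outer face 6 mm off the hinge line; closed, its underside is 4 mm above the jar's cap. Axes as clamp_hinge.
- dial_grip (a point): Point to grip on the black dial, on its axis, 44 mm out from the panel. A round fluted knob, 36 mm diameter, on a 48 mm flange whose face is 24 mm below this point; the knob's flat top, with a white pointer line, is 8 mm above this point. Own z = dial axis, out of the panel; own x = along the pointer. Moves with the dial. Panel clear for 55 mm around the axis but for a 5 mm high collar.
- dial (a joint): Dial angle, rad, growing clockwise as seen facing the panel. 0 = one-dot mark (off, pointing up the slope), 0.8 = two-dot mark, 1.5 = three-dot mark; end stop 1.56. It cannot turn unless pressed; let go at a mark it springs up into a notch with about 0.06 rad of play either way; between marks it stays stuck down.
- dial_press (a joint): How far the dial is pressed in along its axis, m: 0 = out, 0.008 = fully in. It can turn when pressed 0.006 or more. Spring: 4 N at the start, 10 N fully in. Turning friction 0.03 N m.
- start_top (a point): Centre of the top of the black round start button, 26 mm diameter, 22 mm out from the panel, in a 42 mm housing 12 mm high. Own z = out of the panel.
- start (a joint): How far the start button is pressed, m: 0 = out, 0.006 = fully in (5 N); springs back.
- tape: Bystander: roll of paper tape lying flat, 56 mm diameter, 18 mm high. Origin under its centre.
Mind the look-alikes: they are no part of the job. What is shaped like the jar but blue is not meant.

How it is judged (in metres and radians):
On the way, in this order (a step that is already met when the one before it is completed fails the run):
1. the wide jar stands upright in the middle of the platform, let go (horizontal distance between jar and platform below 0.02 m and z of jar in the frame of platform between -0.004 and 0.006 m and angle between jar's own z axis and vertical below 0.1 rad and contact force between the fingers and jar below 0.3 N and value of joint clamp above 0.3 rad), for 0.2 s.
2. the hold-down plate is fully down over the jar (value of joint clamp below 0.06 rad and horizontal distance between jar and platform below 0.02 m and z of jar in the frame of platform between -0.004 and 0.006 m and angle between jar's own z axis and vertical below 0.1 rad), for 0.2 s.
3. the dial is held pressed in and turned away from the one-dot mark (value of joint dial_press above 0.004 m and value of joint dial above 0.3 rad), for 0.05 s.
4. the dial has sprung back up at the two-dot mark, let go (value of joint dial between 0.66 and 0.94 rad and value of joint dial_press below 0.002 m and contact force between the fingers and dial below 0.3 N), for 0.2 s.
5. the start button is pressed in (value of joint start above 0.004 m), for 0.05 s.
At the end, for the whole second after the job is handed in: Jar at rest, upright (6 degrees), within 20 mm of the platform's centre; hold-down plate down (under 0.06 rad); dial at the two-dot mark (0.8 rad within 0.14) and out (under 2 mm); start button pressed over 4 mm after that, and out again (under 2 mm) (all of step 2 and value of joint dial between 0.66 and 0.94 rad and value of joint each of dial_press, start below 0.002 m and linear speed of jar below 0.01 m/s); the robot touches nothing.
It fails at once if another thing on the table is shifted by more than 30 mm (distance of any of slim_jar, low_pot, tape from where it was at the start of the episode above 0.03 m).
It fails at once if the wide jar is tipped over (more than 45 degrees) (angle between jar's own z axis and vertical above 0.785 rad).
It also fails if it takes over 72 s, if anything falls off the work surface, if the arm or the gripper's body presses on something with over 40 N, if the wrist force passes 120 N, or if a joint passes its speed limit or range.

## Working session

There is one attempt and no reset: what is moved stays moved. The work goes in short steps, Python scripts to look and compute and a tool call to move; the robot and the scene stay as the last step left them, time stands still between calls to the robot, and variables do not carry over. Pictures are saved under pics/ and viewed, at most 10 in all, crops included, and the job is handed in when it is done.

Besides the shell and the picture viewer there is one more tool, called after "Request:" as name(argument=value, ...) on one line, values as JSON. move_arm: Moves the arm, as the interface text tells. Its arguments: {"type":"object","properties":{"plan":{"type":"array","items":{"type":"object","properties":{"x":{"type":"number"},"y":{"type":"number"},"z":{"type":"number"},"rx":{"type":"number"},"ry":{"type":"number"},"rz":{"type":"number"}}}},"grip":{"type":"number"},"squeeze":{"type":"number"}},"required":["plan"]}

```bash
mkdir -p pics; cat > h.py <<'E'
import numpy as np, cv2
from workcell import *
from scipy.spatial.transform import Rotation as R
def cam(f):
    Rm=cv2.Rodrigues(np.array(f["rvec"],float))[0]; return Rm,np.array(f["tvec"],float).ravel()
def ray(f,p):
    Rm,t=cam(f); d=Rm.T@np.array([(p[0]-f["cx"])/f["fx"],(p[1]-f["cy"])/f["fy"],1.]); return -Rm.T@t,d
def depthpt(f,p,r=2):
    c,w=int(round(p[0])),int(round(p[1])); z=f["z_map"][max(0,w-r):w+r+1,max(0,c-r):c+r+1]; z=z[z>0]
    if len(z)==0: return None
    o,d=ray(f,p); return o+d*np.median(z)
def tri(f1,p1,f2,p2):
    o1,d1=ray(f1,p1);o2,d2=ray(f2,p2)
    s=np.linalg.lstsq(np.c_[d1,-d2],o2-o1,rcond=None)[0]
    a,b=o1+s[0]*d1,o2+s[1]*d2; return (a+b)/2,np.linalg.norm(a-b)
def cloud(f,m):
    v,u=np.nonzero(m&(f["z_map"]>0)); z=f["z_map"][v,u]; Rm,t=cam(f)
    P=np.c_[(u-f["cx"])/f["fx"]*z,(v-f["cy"])/f["fy"]*z,z]; return (P-t)@Rm
E
python3 - <<'E'
from h import *
np.set_printoptions(precision=1,suppress=True)
F={c:grab_frame(c) for c in("side","top")}
print(state(),"pz",pinch_z)
for c in F: cv2.imwrite(f"pics/{c}0.png",F[c]["img"][:,:,::-1])
for l in "mixer platform jar slim_jar low_pot clamp_hinge clamp_edge dial_grip start_top tape".split():
    L={c:landmark_of(c,l) for c in F}
    for c in F:
        for d in L[c][:4]: print(l,c,round(d["p"],2),np.array(d["point"]),depthpt(F[c],d["point"]))
    if L["side"] and L["top"]:print("   tri",*tri(F["side"],L["side"][0]["point"],F["top"],L["top"][0]["point"]))
E
```

```text
{'time_s': 0.1, 'qpos': array([-65.6,  18.3,  89.7,  -0. ,  72. ,  -1.1]), 'qvel': array([ 0.1, -0.2, -0.2, -0. ,  0. , -0. ]), 'effort': array([  0. , -41.3, -23.3,   0.1,   0. ,  -0. ]), 'ee_pos': array([ 247.7, -518.4,  213.2]), 'ee_rot': array([-179.9,   -0. ,   25.5]), 'force': array([0.2, 0.1, 0.4]), 'torque': array([-0.,  0.,  0.]), 'gripper_force': 0.0, 'gripper_width': 91.27943589993029} pz 18.8
mixer side 0.94 [230.6 372.8] [550.3 257.3  72.6]
mixer side 0.56 [225.  346.7] [579.9 204.4  71.9]
mixer top 0.57 [205.8 216.2] [559.3 191.1  71.6]
   tri [570.9 206.7   8.6] 7.329354057460593
platform side 0.94 [224.  349.5] [578.5 212.4  73.7]
platform top 0.64 [200.  208.1] [574.4 202.6  72.8]
platform top 0.54 [ 99.4 168.9] [659.7 429.5   0.5]
   tri [578.5 205.3  65.6] 6.493944614273116
jar side 0.82 [309.8 230.9] [ 536.7 -253.3   13. ]
jar side 0.76 [327.  252.9] [ 475.2 -163.8   21.7]
jar side 0.72 [402.4 272.6] [ 299.9 -132.7   20.2]
jar side 0.68 [369.7 250. ] [ 382.9 -215.1    8.1]
jar top 0.93 [446.8 233.9] [ 538.7 -267.6   62.6]
jar top 0.77 [397.7 265.7] [ 475.7 -175.4 
[... 434 characters left out ...]
7 -353.    -5.7] 2.2283273212588273
clamp_hinge side 0.79 [195.7 351. ] [583.8 295.6 156.9]
clamp_hinge top 0.74 [150.8 191.1] [593.3 276.2 139.1]
   tri [594.2 277.5 135.2] 0.3666096529386569
clamp_edge side 0.57 [163.2 320.5] [610.9 319.5 237.1]
dial_grip side 0.81 [250.  291.1] [576.1  75.1  89.7]
dial_grip top 0.6 [274.  204.5] [583.   60.8  85.8]
   tri [583.   61.5  77. ] 2.731777189062931
start_top side 0.53 [292.4 317.5] [504.5  38.6   1.8]
start_top top 0.73 [250.1 254.2] [490.  105.7  61. ]
   tri [487.7 104.3  67.4] 3.8476204703013432
tape side 0.68 [244.7 260.2] [651.7 -99.6  18.4]
tape top 0.78 [370.7 176.6] [ 654.9 -123.    16.6]
   tri [ 660.  -123.7   -1.5] 2.8313102910699968
```

View pics/side0.png

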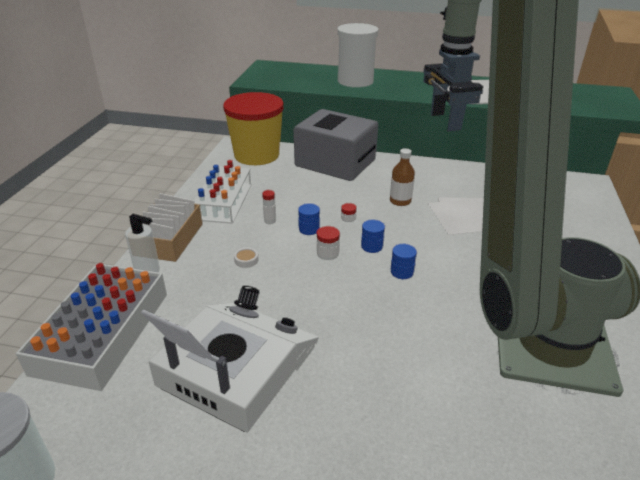

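View pics/top0.png

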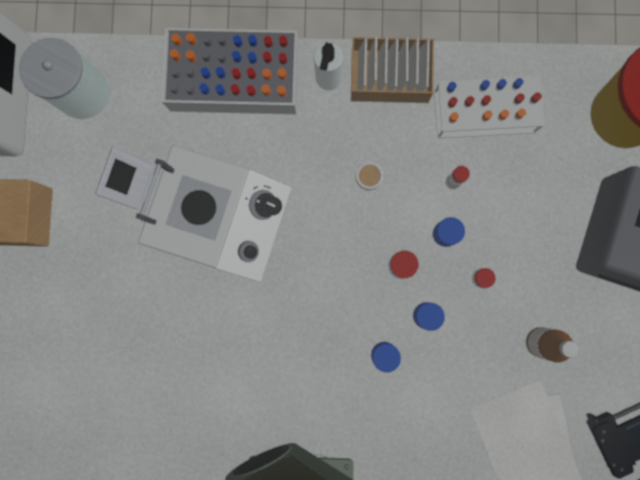

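The side view shows the mixer at lower left: disc about (227,347), plate leaning back about (185,335), dial (248,295), start (287,325). The red-capped wide jar is at (328,243). In the top view the jar cap is at (404,264), the disc at (198,208), the dial at (266,204) and the start button at (249,251). Next I'll refine the jar and mixer poses.

```bash
python3 - <<'E'
from h import *
np.set_printoptions(precision=1,suppress=True)
F={c:grab_frame(c) for c in("side","top")}
f=F["top"]; vv,uu=np.mgrid[:480,:640]
for c,f in F.items():
    img=f["img"].astype(int); box=lambda u,v,r:(abs(uu-u)<r)&(abs(vv-v)<r)
    j=(404,264) if c=="top" else (328,235)
    m=(img[...,0]>100)&(img[...,1]<70)&box(*j,22); P=cloud(f,m); z=P[:,2]; T=P[z>np.percentile(z,80)-4]
    T=T[T[:,2]>58]; print(c,"jar cap n",len(T),T[:,2].mean(),cv2.minEnclosingCircle(T[:,:2].astype(np.float32)),T.mean(0))
    d=(198,208) if c=="top" else (227,347)
    m=(img.sum(2)<130)&box(*d,26); n,l,s,ce=cv2.connectedComponentsWithStats(m.astype(np.uint8)); k=1+np.argmax(s[1:,4])
    P=cloud(f,l==k); (e)=cv2.fitEllipse(np.max([x for x in cv2.findContours((l==k).astype(np.uint8),0,1)[0]],axis=0) if 0 else max(cv2.findContours((l==k).astype(np.uint8),0,1)[0],key=len))
    o,dd=ray(f,e[0]); print(" disc",e,P.mean(0),"on z71",o+dd*(71-o[2])/dd[2])
    A=cloud(f,np.ones((480,640),bool)); q=A[(abs(A[:,0]-580)<220)&(abs(A[:,1]-190)<220)]
    t=q[(abs(q[:,2]-70.5)<5)&(np.hypot(q[:,0]-577,q[:,1]-205)<140)]; print(" top rect",len(t),np.median(t[:,2]),cv2.minAreaRect(t[:,:2].astype(np.float32)))
    th=q[(q[:,2]>155)&(q[:,2]<300)&(q[:,1]>240)]
    if len(th)>20:
        cc=th.mean(0);n=np.linalg.svd(th-cc)[2][2]; print(" plate",len(th),cc,n*np.sign(-n[1]),th.max(0),th.min(0))
    # slope plane
    for y0 in (77,): pass
    s=q[(q[:,2]>22)&(q[:,2]<62)&(q[:,1]<170)&(q[:,1]>30)&(q[:,0]>500)&(q[:,0]<560)]
    if len(s)>20:
        cc=s.mean(0);n=np.linalg.svd(s-cc)[2][2]; n*=np.sign(n[2]); print(" slope",len(s),cc,n,"yaw",np.degrees(np.arctan2(-n[1],-n[0])))
    for l in("dial_grip","start_top"):
        for M in masks_of(c,l)[:2]:
            P=cloud(f,M["pixels"]); h=P[P[:,2]>0]; print(" ",l,M["p"],len(P),P.mean(0),np.percentile(P[:,2],95))
L={}
for l in("dial_grip","start_top","clamp_hinge","clamp_edge"):print(l,[(c,round(x["p"],2),np.array(x["point"])) for c in F for x in landmark_of(c,l)])
E
```

```text
side jar cap n 230 62.78287389610474 ((479.1499938964844, -185.35928344726562), 26.790733337402344) [ 479.  -184.5   62.8]
 disc ((227.68528747558594, 346.61517333984375), (23.90073585510254, 35.263824462890625), 90.5689697265625) [575.5 203.3  72.4] on z71 [575.8 202.4  71. ]
 top rect 7458 70.9507154770758 ((569.8948364257812, 183.95904541015625), (225.96194458007812, 201.1785430908203), 74.00350952148438)
 plate 931 [600.8 310.7 206.6] [-0.2 -0.9  0.4] [650.8 332.8 240.2] [559.9 280.2 155.5]
 slope 278 [530.  108.7  47.9] [ 0.  -0.5  0.8] yaw 90.52288471923953
  dial_grip 0.96 407 [580.1  80.3  76.3] 91.48109376828621
  start_top 0.46 96 [494.  109.5  61.3] 65.68341866665735
  start_top 0.3 391 [ 654.9 -115.6   15.5] 19.982332168113317
top jar cap n 457 63.061418295984254 ((479.10614013671875, -187.01742553710938), 25.241825103759766) [ 479.5 -187.2   63.1]Traceback (most recent call last):
  File "<stdin>", line 11, in <module>
    return _wrapfunc(a, 'argmax', axis=axis, out=out, **kwds)
    return bound(*args, **kwds)
ValueError: attempt to get argmax of an empty sequence
```

```bash
python3 - <<'E'
from h import *
from scipy.optimize import least_squares
np.set_printoptions(precision=1,suppress=True)
F={c:grab_frame(c) for c in("side","top")}
vv,uu=np.mgrid[:480,:640]
f=F["top"]; img=f["img"].astype(int)
print("disc px",img[208,198],img[180,215],img[160,180])
m=(img.sum(2)<200)&(abs(uu-198)<24)&(abs(vv-208)<24)
ct=max(cv2.findContours(m.astype(np.uint8),0,1)[0],key=len); e=cv2.fitEllipse(ct); o,d=ray(f,e[0]); print("disc top",e,o+d*(71-o[2])/d[2],depthpt(f,e[0]))
T=[]
for c in F:
    A=cloud(F[c],np.ones((480,640),bool)); q=A[(np.hypot(A[:,0]-572,A[:,1]-185)<175)]
    # body footprint points
    t=q[(q[:,2]>66)&(q[:,2]<75)]; 
    H=np.zeros((400,400),np.uint8); H[np.clip((t[:,1]-0).astype(int),0,399),np.clip((t[:,0]-380).astype(int),0,399)]=255
    H=cv2.morphologyEx(H,cv2.MORPH_CLOSE,np.ones((9,9))); H=cv2.morphologyEx(H,cv2.MORPH_OPEN,np.ones((41,41)))
    k=max(cv2.findContours(H,0,1)[0],key=cv2.contourArea); print(c,"toprect",cv2.minAreaRect(k))
    th=q[(q[:,2]>160)&(q[:,2]<300)&(q[:,1]>240)]
    if len(th)>20:
        cc=th.mean(0)
        for _ in range(3):
            n=np.linalg.svd(th-cc)[2][2]; th=th[abs((th-cc)@n)<4]; cc=th.mean(0)
        n*=np.sign(-n[1]); print(c," plate",len(th),cc,np.round(n,3),"yaw",np.degrees(np.arctan2(-n[1],-n[0])),th.max(0),th.min(0))
    # slope fit ransac by rotating yaw
    s=q[(q[:,2]>20)&(q[:,2]<62)&(q[:,1]<190)]
    best=None
    for yaw in np.arange(66,82,.5):
        y=np.radians(yaw); n=np.array([-.574*np.cos(y),-.574*np.sin(y),.819]); pr=s@n; h,b=np.histogram(pr,np.arange(pr.min(),pr.max(),1.)); k=h[:-2]+h[1:-1]+h[2:]; i=k.argmax()
        if best is None or k[i]>best[0]: best=(k[i],yaw,b[i]+1.5)
    print(c,"slope",best)
    for l in("dial_grip","start_top"):
        for M in masks_of(c,l)[:1]:
            P=cloud(F[c],M["pixels"]); y=np.radians(best[1]); n=np.array([-.574*np.cos(y),-.574*np.sin(y),.819]); hh=P@n-best[2]
            lim=45 if l[0]=='d' else 17
            k=P[hh>lim]; print(c,l,M["p"],len(P),"h pct",np.percentile(hh,[50,90,98]),len(k),k.mean(0) if len(k) else'')
E
```

```text
disc px [48 49 49] [152 155 154] [150 153 152]
disc top ((198.12965393066406, 207.10491943359375), (32.14250183105469, 32.69633102416992), 55.449954986572266) [576.4 206.7  71. ] [576.2 206.3  72.7]
side toprect ((196.9255828857422, 210.8739013671875), (166.4047393798828, 200.77944946289062), 73.49563598632812)
side  plate 873 [601.3 311.6 208.6] [-0.2 -0.9  0.4] yaw 74.58885307522299 [650.1 335.5 240.2] [560.5 281.6 160.1]
side slope (np.int64(618), np.float64(73.5), np.float64(-108.9018306300589))
side dial_grip 0.61 1076 h pct [ 6.2 28.2 30. ] 0 
top toprect ((196.8807830810547, 210.39614868164062), (169.97381591796875, 200.23231506347656), 74.74488067626953)
top  plate 1966 [604.  304.6 203.3] [-0.3 -0.9  0.4] yaw 73.91209165097213 [649.  332.1 242.4] [560.6 274.8 160. ]
top slope (np.int64(1346), np.float64(74.0), np.float64(-108.33557308754379))
top dial_grip 0.66 528 h pct [46.5 53.3 55. ] 273 [580.7  63.1  85.2]
top start_top 0.58 133 h pct [21.7 24.2 25.4] 122 [495.1 105.5  61. ]
```

```bash
cat >> h.py <<'E'
from scipy.spatial.transform import Slerp
YAW=np.radians(74); PL=np.array([575.8,204.,0]); MX=np.array([np.cos(YAW),np.sin(YAW),0]); MY=np.array([-np.sin(YAW),np.cos(YAW),0])
def W(x,y,z): return PL+x*MX+y*MY+np.array([0,0,z])
def rot(alpha=0,rz=0): # tool x=mixer x, pitched alpha rad about tool y
    return R.from_euler("xyz",[180,0,74],degrees=True)*R.from_rotvec([0,alpha,0])*R.from_rotvec([0,0,rz])
def plan(*targets,dp=40,da=.14,start=None):
    """targets: (pos,R) ; prints rows"""
    if start is None:
        s=state(); p=np.array(s["ee_pos"]);r=R.from_euler("xyz",s["ee_rot"],degrees=True)
    else: p,r=start
    for P,Rt in targets:
        ang=(r.inv()*Rt).magnitude(); n=max(1,int(np.ceil(max(np.linalg.norm(P-p)/dp,ang/da-.05))))
        p0=p.copy(); sl=Slerp([0,1],R.concatenate([r,Rt]))
        for i in range(1,n+1):
            d=np.round(r.inv().apply(p0+(P-p0)*i/n-p)); q=np.round((r.inv()*sl(i/n)).as_rotvec(),3); q[abs(q)<.004]=0
            print("{"+",".join(f'"{k}":{v:g}' for k,v in zip(("x","y","z","rx","ry","rz"),[*d,*q]) if v)+"}",end=" ")
            p=p+r.apply(d); r=r*R.from_rotvec(q)
        print("->",np.round(p,1),np.round(r.as_euler("xyz",degrees=True),1))
E
python3 - <<'E'
from h import *
J=np.array([479.2,-186.3,0]); up=lambda z:J+[0,0,z]
plan((up(130),rot()),(up(17),rot()))
plan((up(140),rot()),(W(0,0,150),rot()),(W(0,0,90),rot()),start=(up(17),rot()))
E
```

```text
{"x":32,"y":-18,"z":8,"rz":-0.077} {"x":33,"y":-16,"z":7,"rz":-0.077} {"x":35,"y":-13,"z":8,"rz":-0.077} {"x":35,"y":-10,"z":8,"rz":-0.077} {"x":36,"y":-8,"z":7,"rz":-0.076} {"x":37,"y":-5,"z":8,"rz":-0.077} {"x":36,"y":-2,"z":7,"rz":-0.077} {"x":37,"y":1,"z":8,"rz":-0.077} {"x":37,"y":3,"z":8,"rz":-0.077} {"x":36,"y":7,"z":7,"rz":-0.077} {"x":36,"y":9,"z":8,"rz":-0.077} -> [ 479.3 -186.1  129.9] [180.   0.  74.]
{"z":38} {"z":37} {"z":38} -> [ 479.3 -186.1   16.9] [180.   0.  74.]
{"z":-31} {"z":-30} {"z":-31} {"z":-31} -> [ 479.2 -186.3  140. ] [-180.    0.   74.]
{"x":37,"y":-1,"z":-1} {"x":36,"y":-2,"z":-1} {"x":37,"y":-1,"z":-1} {"x":36,"y":-1,"z":-1} {"x":37,"y":-2,"z":-1} {"x":36,"y":-1} {"x":37,"y":-1,"z":-1} {"x":36,"y":-2,"z":-1} {"x":37,"y":-1,"z":-1} {"x":36,"y":-1,"z":-1} {"x":37,"y":-2,"z":-1} -> [575.6 204.3 150. ] [-180.    0.   74.]
{"z":30} {"z":30} -> [575.6 204.3  90. ] [-180.    0.   74.]
```

```bash
python3 - <<'E'
from h import *
np.set_printoptions(precision=0,suppress=True)
f=grab_frame("top"); print(depthpt(f,(569,349),1),depthpt(f,(552,346)),depthpt(f,(538,342)))
J=np.array([479.2,-186.3,0]); up=lambda z:J+[0,0,z]
plan((np.array([250,-500,290.]),rot()),(up(250),rot()),(up(17),rot()))
E
```

```text
[ 336. -463.  150.] [ 338. -447.  113.] [ 341. -435.   76.]
{"x":2,"y":-3,"z":-13,"rz":-0.141} {"x":2,"y":-2,"z":-12,"rz":-0.141} {"x":2,"y":-2,"z":-13,"rz":-0.141} {"x":3,"y":-2,"z":-13,"rz":-0.141} {"x":3,"y":-1,"z":-12,"rz":-0.141} {"x":3,"y":-2,"z":-13,"rz":-0.141} -> [ 250. -499.  290.] [180.   0.  74.]
{"x":36,"y":13,"z":4} {"x":37,"y":14,"z":4} {"x":36,"y":13,"z":4} {"x":37,"y":14,"z":4} {"x":36,"y":13,"z":4} {"x":37,"y":14,"z":4} {"x":36,"y":13,"z":4} {"x":36,"y":14,"z":4} {"x":37,"y":13,"z":4} {"x":36,"y":13,"z":4} -> [ 479. -186.  250.] [180.   0.  74.]
{"z":39} {"z":39} {"z":38} {"z":39} {"z":39} {"z":39} -> [ 479. -186.   17.] [180.   0.  74.]
```

Request:
move_arm(plan=[{"x": 2, "y": -3, "z": -13, "rz": -0.141}, {"x": 2, "y": -2, "z": -12, "rz": -0.141}, {"x": 2, "y": -2, "z": -13, "rz": -0.141}, {"x": 3, "y": -2, "z": -13, "rz": -0.141}, {"x": 3, "y": -1, "z": -12, "rz": -0.141}, {"x": 3, "y": -2, "z": -13, "rz": -0.141}], grip=1)

```text
schema error: expected keys x, y, z, rx, ry, rz
```

Request:
move_arm(plan=[{"x": 36, "y": 13, "z": 4}, {"x": 37, "y": 14, "z": 4}, {"x": 36, "y": 13, "z": 4}, {"x": 37, "y": 14, "z": 4}, {"x": 36, "y": 13, "z": 4}, {"x": 37, "y": 14, "z": 4}, {"x": 36, "y": 13, "z": 4}, {"x": 36, "y": 14, "z": 4}, {"x": 37, "y": 13, "z": 4}, {"x": 36, "y": 13, "z": 4}])

```text
schema error: expected keys x, y, z, rx, ry, rz
```

```bash
python3 - <<'E'
from h import *
J=np.array([479.2,-186.3,0]); up=lambda z:J+[0,0,z]
plan((up(120),rot()),(up(17),rot())); print(state()["time_s"])
E
```

```text
{"x":32,"y":-18,"z":9,"rz":-0.077} {"x":33,"y":-16,"z":8,"rz":-0.077} {"x":35,"y":-13,"z":9,"rz":-0.077} {"x":35,"y":-10,"z":8,"rz":-0.077} {"x":36,"y":-8,"z":9,"rz":-0.076} {"x":37,"y":-5,"z":8,"rz":-0.077} {"x":36,"y":-2,"z":9,"rz":-0.077} {"x":37,"y":1,"z":8,"rz":-0.077} {"x":37,"y":3,"z":9,"rz":-0.077} {"x":36,"y":7,"z":8,"rz":-0.077} {"x":36,"y":9,"z":9,"rz":-0.077} -> [ 479.3 -186.1  120. ] [180.   0.  74.]
{"z":34} {"z":35} {"z":34} -> [ 479.3 -186.1   17. ] [180.   0.  74.]
1.65
```

All six keys are required in every row.

Request:
move_arm(plan=[{"x": 2, "y": -3, "z": -13, "rx": 0, "ry": 0, "rz": -0.141}, {"x": 2, "y": -2, "z": -12, "rx": 0, "ry": 0, "rz": -0.141}, {"x": 2, "y": -2, "z": -13, "rx": 0, "ry": 0, "rz": -0.141}, {"x": 3, "y": -2, "z": -13, "rx": 0, "ry": 0, "rz": -0.141}, {"x": 3, "y": -1, "z": -12, "rx": 0, "ry": 0, "rz": -0.141}, {"x": 3, "y": -2, "z": -13, "rx": 0, "ry": 0, "rz": -0.141}], grip=1)

```text
time_s: 2.25
ee_pos: [249.8, -499.2, 290.4]
ee_rot: [180.0, -0.0, 74.4]
force: [0.1, -0.3, 0.1]
gripper_width: 91.2
gripper_force: 0.0
```

Request:
move_arm(plan=[{"x": 36, "y": 13, "z": 4, "rx": 0, "ry": 0, "rz": 0}, {"x": 37, "y": 14, "z": 4, "rx": 0, "ry": 0, "rz": 0}, {"x": 36, "y": 13, "z": 4, "rx": 0, "ry": 0, "rz": 0}, {"x": 37, "y": 14, "z": 4, "rx": 0, "ry": 0, "rz": 0}, {"x": 36, "y": 13, "z": 4, "rx": 0, "ry": 0, "rz": 0}, {"x": 37, "y": 14, "z": 4, "rx": 0, "ry": 0, "rz": 0}, {"x": 36, "y": 13, "z": 4, "rx": 0, "ry": 0, "rz": 0}, {"x": 36, "y": 14, "z": 4, "rx": 0, "ry": 0, "rz": 0}, {"x": 37, "y": 13, "z": 4, "rx": 0, "ry": 0, "rz": 0}, {"x": 36, "y": 13, "z": 4, "rx": 0, "ry": 0, "rz": 0}])

```text
time_s: 3.25
ee_pos: [479.6, -184.9, 249.9]
ee_rot: [180.0, 0.0, 74.0]
force: [0.1, -0.9, 0.0]
gripper_width: 91.2
gripper_force: 0.0
```

```bash
sed -i 's/ if v)+"}"/)+"}"/; s/end=" ")/end=",")/' h.py; python3 - <<'E'
from h import *
J=np.array([479.2,-186.3,0]); up=lambda z:J+[0,0,z]
plan((up(120),rot()),(up(17),rot())); print(state()["time_s"],state()["ee_pos"])
E
```

```text
{"x":-0,"y":-0,"z":32,"rx":0,"ry":0,"rz":0},{"x":-1,"y":-0,"z":33,"rx":0,"ry":0,"rz":0},{"x":-0,"y":-0,"z":32,"rx":0,"ry":0,"rz":0},{"x":-0,"y":-0,"z":33,"rx":0,"ry":0,"rz":0},-> [ 479.3 -185.9  119.9] [180.   0.  74.]
{"x":-0,"y":-0,"z":34,"rx":0,"ry":0,"rz":0},{"x":-0,"y":-0,"z":35,"rx":0,"ry":0,"rz":0},{"x":-0,"y":-0,"z":34,"rx":0,"ry":0,"rz":0},-> [ 479.4 -186.    16.9] [180.   0.  74.]
3.25 [ 479.56318904 -184.93894177  249.94962072]
```

Request:
move_arm(plan=[{"x": 0, "y": 0, "z": 35, "rx": 0, "ry": 0, "rz": 0}, {"x": 0, "y": 0, "z": 35, "rx": 0, "ry": 0, "rz": 0}, {"x": 0, "y": 0, "z": 35, "rx": 0, "ry": 0, "rz": 0}, {"x": 0, "y": 0, "z": 35, "rx": 0, "ry": 0, "rz": 0}, {"x": 0, "y": 0, "z": 35, "rx": 0, "ry": 0, "rz": 0}, {"x": 0, "y": 0, "z": 30, "rx": 0, "ry": 0, "rz": 0}, {"x": 0, "y": 0, "z": 28, "rx": 0, "ry": 0, "rz": 0}, {"x": 0, "y": 0, "z": 0, "rx": 0, "ry": 0, "rz": 0}])

```text
time_s: 4.05
ee_pos: [476.2, -185.3, 13.9]
ee_rot: [-179.6, -0.0, 74.0]
force: [0.4, -0.0, -0.4]
gripper_width: 91.3
gripper_force: 0.0
```

Request:
move_arm(plan=[{"x": 0, "y": 0, "z": 0, "rx": 0, "ry": 0, "rz": 0}, {"x": 0, "y": 0, "z": 0, "rx": 0, "ry": 0, "rz": 0}, {"x": 0, "y": 0, "z": 0, "rx": 0, "ry": 0, "rz": 0}, {"x": 0, "y": 0, "z": 0, "rx": 0, "ry": 0, "rz": 0}, {"x": 0, "y": 0, "z": 0, "rx": 0, "ry": 0, "rz": 0}, {"x": 0, "y": 0, "z": 0, "rx": 0, "ry": 0, "rz": 0}, {"x": 0, "y": 0, "z": 0, "rx": 0, "ry": 0, "rz": 0}, {"x": 0, "y": 0, "z": 0, "rx": 0, "ry": 0, "rz": 0}], grip=0, squeeze=20)

```text
time_s: 4.85
ee_pos: [479.5, -186.7, 17.7]
ee_rot: [179.9, 0.0, 74.0]
force: [0.2, -0.4, 6.5]
gripper_width: 53.6
gripper_force: 20.0
```

Request:
move_arm(plan=[{"x": 0, "y": 0, "z": -10, "rx": 0, "ry": 0, "rz": 0}, {"x": 0, "y": 0, "z": -20, "rx": 0, "ry": 0, "rz": 0}, {"x": 0, "y": 0, "z": -30, "rx": 0, "ry": 0, "rz": 0}, {"x": 0, "y": 0, "z": -40, "rx": 0, "ry": 0, "rz": 0}, {"x": 0, "y": 0, "z": -40, "rx": 0, "ry": 0, "rz": 0}])

```text
time_s: 5.35
ee_pos: [477.8, -186.0, 158.1]
ee_rot: [-179.9, -0.0, 74.0]
force: [1.4, 0.6, -0.5]
gripper_width: 53.6
gripper_force: 20.0
```

```bash
python3 - <<'E'
from h import *
plan((W(0,0,158),rot()),(W(0,0,90),rot()))
f=grab_frame("side"); cv2.imwrite("pics/s1.png",f["img"][60:400,100:500,::-1])
E
```

```text
{"x":37,"y":-1,"z":0,"rx":0,"ry":0,"rz":0},{"x":36,"y":-1,"z":0,"rx":0,"ry":0,"rz":0},{"x":37,"y":-2,"z":0,"rx":0,"ry":0,"rz":0},{"x":36,"y":-1,"z":0,"rx":0,"ry":0,"rz":0},{"x":37,"y":-1,"z":0,"rx":0,"ry":0,"rz":0},{"x":36,"y":-1,"z":0,"rx":0,"ry":0,"rz":0},{"x":37,"y":-1,"z":0,"rx":0,"ry":0,"rz":0},{"x":36,"y":-2,"z":0,"rx":0,"ry":0,"rz":0},{"x":37,"y":-1,"z":0,"rx":0,"ry":0,"rz":0},{"x":36,"y":-1,"z":0,"rx":0,"ry":0,"rz":0},{"x":37,"y":-1,"z":0,"rx":0,"ry":0,"rz":0},-> [576.  204.  158.2] [-179.9   -0.    74. ]
{"x":-0,"y":-0,"z":34,"rx":0,"ry":0,"rz":0},{"x":-0,"y":-0,"z":34,"rx":0,"ry":0,"rz":0},-> [575.9 204.1  90.2] [-179.9   -0.    74. ]
```

View pics/s1.png

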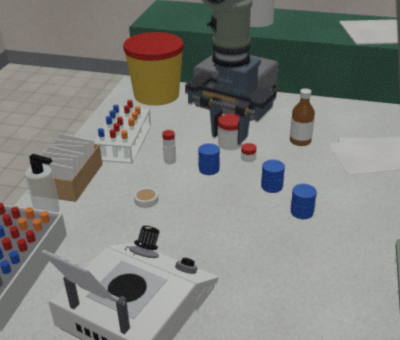

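The crop shows the red-capped jar held upright between the fingers at (228,130), with everything else in place. I'll carry it to the platform.

Request:
move_arm(plan=[{"x": 20, "y": -1, "z": 0, "rx": 0, "ry": 0, "rz": 0}, {"x": 37, "y": -1, "z": 0, "rx": 0, "ry": 0, "rz": 0}, {"x": 36, "y": -1, "z": 0, "rx": 0, "ry": 0, "rz": 0}, {"x": 37, "y": -2, "z": 0, "rx": 0, "ry": 0, "rz": 0}, {"x": 36, "y": -1, "z": 0, "rx": 0, "ry": 0, "rz": 0}, {"x": 37, "y": -1, "z": 0, "rx": 0, "ry": 0, "rz": 0}, {"x": 36, "y": -1, "z": 0, "rx": 0, "ry": 0, "rz": 0}, {"x": 37, "y": -1, "z": 0, "rx": 0, "ry": 0, "rz": 0}, {"x": 36, "y": -1, "z": 0, "rx": 0, "ry": 0, "rz": 0}, {"x": 37, "y": -1, "z": 0, "rx": 0, "ry": 0, "rz": 0}])

```text
time_s: 6.4
ee_pos: [563.9, 153.4, 156.7]
ee_rot: [-179.9, 0.1, 74.0]
force: [0.4, 0.0, -0.3]
gripper_width: 53.5
gripper_force: 20.0
```

Request:
move_arm(plan=[{"x": 30, "y": -1, "z": 0, "rx": 0, "ry": 0, "rz": 0}, {"x": 23, "y": -1, "z": 0, "rx": 0, "ry": 0, "rz": 0}, {"x": 0, "y": 0, "z": 0, "rx": 0, "ry": 0, "rz": 0}, {"x": 0, "y": 0, "z": 0, "rx": 0, "ry": 0, "rz": 0}, {"x": 0, "y": 0, "z": 0, "rx": 0, "ry": 0, "rz": 0}])

```text
time_s: 6.9
ee_pos: [576.4, 202.5, 156.7]
ee_rot: [-180.0, 0.1, 74.0]
force: [0.2, -0.9, -2.3]
gripper_width: 53.8
gripper_force: 20.0
```

```bash
python3 - <<'E'
from h import *
f=grab_frame("top"); plan((W(0,0,91),rot()),(W(0,0,89),rot())); print(state()["ee_pos"],state()["ee_rot"])
cv2.imwrite("pics/t2.png",f["img"][100:340,60:380,::-1])
E
```

```text
{"x":1,"y":-1,"z":33,"rx":0,"ry":0,"rz":0},{"x":0,"y":-0,"z":33,"rx":0,"ry":0,"rz":0},-> [575.8 203.6  90.9] [-180.    0.   74.]
{"x":0,"y":-0,"z":2,"rx":0,"ry":0,"rz":0},-> [575.8 203.6  88.9] [-180.    0.   74.]
[576.56780808 202.40375985 156.8795618 ] [-1.79971911e+02  4.83829080e-02  7.39512944e+01]
```

Request:
move_arm(plan=[{"x": 1, "y": 0, "z": 25, "rx": 0, "ry": 0, "rz": 0}, {"x": 1, "y": 0, "z": 25, "rx": 0, "ry": 0, "rz": 0}, {"x": 0, "y": 0, "z": 10, "rx": 0, "ry": 0, "rz": 0}, {"x": 0, "y": 0, "z": 5, "rx": 0, "ry": 0, "rz": 0}, {"x": 0, "y": 0, "z": 0, "rx": 0, "ry": 0, "rz": 0}, {"x": 0, "y": 0, "z": 2, "rx": 0, "ry": 0, "rz": 0}, {"x": 0, "y": 0, "z": 0, "rx": 0, "ry": 0, "rz": 0}])

```text
time_s: 7.65
ee_pos: [578.1, 205.6, 90.8]
ee_rot: [179.9, -0.0, 74.0]
force: [0.3, -0.2, -0.5]
gripper_width: 53.0
gripper_force: 20.0
```

Request:
move_arm(plan=[{"x": -1, "y": 0, "z": 1, "rx": 0, "ry": 0, "rz": 0}, {"x": 0, "y": 0, "z": 1, "rx": 0, "ry": 0, "rz": 0}, {"x": 0, "y": 0, "z": 0, "rx": 0, "ry": 0, "rz": 0}])

```text
time_s: 7.95
ee_pos: [577.6, 204.6, 88.7]
ee_rot: [179.9, -0.0, 74.0]
force: [-0.5, 0.1, 2.8]
gripper_width: 53.3
gripper_force: 20.0
```

Request:
move_arm(plan=[{"x": 0, "y": 0, "z": 0, "rx": 0, "ry": 0, "rz": 0}, {"x": 0, "y": 0, "z": 0, "rx": 0, "ry": 0, "rz": 0}, {"x": 0, "y": 0, "z": 0, "rx": 0, "ry": 0, "rz": 0}, {"x": 0, "y": 0, "z": 0, "rx": 0, "ry": 0, "rz": 0}, {"x": 0, "y": 0, "z": 0, "rx": 0, "ry": 0, "rz": 0}, {"x": 0, "y": 0, "z": 0, "rx": 0, "ry": 0, "rz": 0}], grip=1)

```text
time_s: 8.55
ee_pos: [577.3, 204.6, 87.8]
ee_rot: [-180.0, 0.0, 74.0]
force: [-0.4, -0.2, -0.6]
gripper_width: 91.1
gripper_force: 0.0
```

Request:
move_arm(plan=[{"x": 0, "y": 0, "z": -20, "rx": 0, "ry": 0, "rz": 0}, {"x": 0, "y": 0, "z": -40, "rx": 0, "ry": 0, "rz": 0}, {"x": 0, "y": 0, "z": -40, "rx": 0, "ry": 0, "rz": 0}, {"x": 0, "y": 0, "z": -40, "rx": 0, "ry": 0, "rz": 0}, {"x": 0, "y": 0, "z": -40, "rx": 0, "ry": 0, "rz": 0}, {"x": 0, "y": 0, "z": -35, "rx": 0, "ry": 0, "rz": 0}])

```text
time_s: 9.15
ee_pos: [577.3, 204.6, 305.3]
ee_rot: [179.9, -0.1, 74.0]
force: [0.3, 0.2, -0.7]
gripper_width: 91.0
gripper_force: 0.0
```

```bash
python3 - <<'E'
from h import *
np.set_printoptions(precision=1,suppress=True)
f=grab_frame("side"); cv2.imwrite("pics/s2.png",f["img"][200:440,100:420,::-1])
img=f["img"].astype(int); A=cloud(f,(img[...,0]>90)&(img[...,1]<70)); A=A[np.linalg.norm(A[:,:2]-[576,204],axis=1)<60]; T=A[A[:,2]>128]; print(len(A),T.mean(0),cv2.minEnclosingCircle(T[:,:2].astype(np.float32)),T.std(0)[2])
print(state()["ee_pos"])
# behind-plate arc: hinge x=75,z=137
plan((W(0,0,340),rot()),(W(165,0,340),rot()),(W(165,0,205),rot()))
E
```

```text
694 [572.4 205.9 146.5] ((556.0255126953125, 207.76942443847656), 43.907310485839844) 63.71525356785103
[579.6 205.4 311.7]
{"x":-2,"y":-3,"z":-28,"rx":0.011,"ry":-0.007,"rz":0},-> [575.8 204.2 339.7] [-180.   -0.   74.]
{"x":33,"y":0,"z":-0,"rx":0,"ry":0,"rz":0},{"x":33,"y":0,"z":-0,"rx":0,"ry":0,"rz":0},{"x":33,"y":0,"z":-0,"rx":0,"ry":0,"rz":0},{"x":33,"y":0,"z":-0,"rx":0,"ry":0,"rz":0},{"x":33,"y":0,"z":-0,"rx":0,"ry":0,"rz":0},-> [621.2 362.8 339.7] [-180.   -0.   74.]
{"x":-0,"y":0,"z":34,"rx":0,"ry":0,"rz":0},{"x":-0,"y":0,"z":33,"rx":0,"ry":0,"rz":0},{"x":-0,"y":0,"z":34,"rx":0,"ry":0,"rz":0},{"x":-0,"y":0,"z":34,"rx":0,"ry":0,"rz":0},-> [621.2 362.9 204.7] [-180.   -0.   74.]
```

View pics/s2.png

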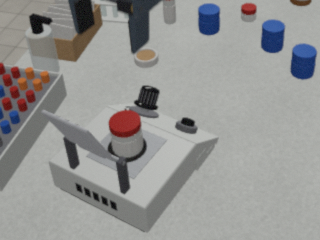

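The jar stands upright on the dark disc at crop (126,130), and the plate is still leaning back at (80,135). I'll shut the fingers and go behind the plate.

Request:
move_arm(plan=[{"x": 0, "y": 0, "z": -28, "rx": 0, "ry": 0, "rz": 0}, {"x": 20, "y": 0, "z": 0, "rx": 0, "ry": 0, "rz": 0}, {"x": 35, "y": 0, "z": 0, "rx": 0, "ry": 0, "rz": 0}, {"x": 35, "y": 0, "z": 0, "rx": 0, "ry": 0, "rz": 0}, {"x": 35, "y": 0, "z": 0, "rx": 0, "ry": 0, "rz": 0}, {"x": 35, "y": 0, "z": 0, "rx": 0, "ry": 0, "rz": 0}, {"x": 5, "y": 0, "z": 0, "rx": 0, "ry": 0, "rz": 0}, {"x": 0, "y": 0, "z": 0, "rx": 0, "ry": 0, "rz": 0}], grip=0)

```text
time_s: 10.0
ee_pos: [622.6, 364.0, 329.5]
ee_rot: [-179.9, 0.1, 74.1]
force: [-0.2, -0.5, -0.1]
gripper_width: 29.7
gripper_force: 0.0
```

Request:
move_arm(plan=[{"x": 0, "y": 0, "z": 30, "rx": 0, "ry": 0, "rz": 0}, {"x": 0, "y": 0, "z": 35, "rx": 0, "ry": 0, "rz": 0}, {"x": 0, "y": 0, "z": 35, "rx": 0, "ry": 0, "rz": 0}, {"x": 0, "y": 0, "z": 20, "rx": 0, "ry": 0, "rz": 0}, {"x": 0, "y": 0, "z": 0, "rx": 0, "ry": 0, "rz": 0}, {"x": 0, "y": 0, "z": 0, "rx": 0, "ry": 0, "rz": 0}])

```text
time_s: 10.6
ee_pos: [623.0, 362.2, 212.1]
ee_rot: [179.9, -0.0, 74.0]
force: [0.5, 1.1, 0.2]
gripper_width: 0.4
gripper_force: 0.0
```

```bash
python3 - <<'E'
from h import *
s=state(); print(s["ee_pos"],s["ee_rot"],s["gripper_width"])
T=[(W(97,0,211),rot())]
for th in (75,60,45,30,15,5,0):
    c,n=np.cos(np.radians(th)),np.sin(np.radians(th)); T.append((W(75-75*c+6*n+16,0,137+75*n+6*c-(0 if th else 1.5)),rot()))
plan(*T,dp=20)
E
```

```text
[622.99687529 362.21042047 212.06908536] [ 1.79949387e+02 -2.14063309e-02  7.39563515e+01] 0.39144434846269865
{"x":-17,"y":-0,"z":0,"rx":0,"ry":0,"rz":0},{"x":-17,"y":-1,"z":1,"rx":0,"ry":0,"rz":0},{"x":-17,"y":-0,"z":-0,"rx":0,"ry":0,"rz":0},{"x":-17,"y":-1,"z":0,"rx":0,"ry":0,"rz":0},-> [602.3 297.4 211. ] [179.9  -0.   74. ]
{"x":-20,"y":0,"z":0,"rx":0,"ry":0,"rz":0},-> [596.8 278.2 211. ] [179.9  -0.   74. ]
{"x":-18,"y":0,"z":6,"rx":0,"ry":0,"rz":0},-> [591.8 260.9 205. ] [179.9  -0.   74. ]
{"x":-8,"y":0,"z":5,"rx":0,"ry":0,"rz":0},{"x":-9,"y":0,"z":6,"rx":0,"ry":0,"rz":0},-> [587.1 244.6 194. ] [179.9  -0.   74. ]
{"x":-13,"y":0,"z":14,"rx":0,"ry":0,"rz":0},-> [583.5 232.1 180. ] [179.9  -0.   74. ]
{"x":-9,"y":0,"z":18,"rx":0,"ry":0,"rz":0},-> [581.  223.4 162. ] [179.9  -0.   74. ]
{"x":-3,"y":0,"z":12,"rx":0,"ry":0,"rz":0},-> [580.2 220.5 150. ] [179.9  -0.   74. ]
{"x":-1,"y":0,"z":9,"rx":0,"ry":0,"rz":0},-> [580.  219.6 141. ] [179.9  -0.   74. ]
```

Sweeping at a moderate pace with half-size rows.

Request:
move_arm(plan=[{"x": -15, "y": 0, "z": 0, "rx": 0, "ry": 0, "rz": 0}, {"x": -15, "y": 0, "z": 1, "rx": 0, "ry": 0, "rz": 0}, {"x": -13, "y": 0, "z": 0, "rx": 0, "ry": 0, "rz": 0}, {"x": -13, "y": 0, "z": 0, "rx": 0, "ry": 0, "rz": 0}, {"x": -12, "y": 0, "z": 0, "rx": 0, "ry": 0, "rz": 0}, {"x": -10, "y": 0, "z": 0, "rx": 0, "ry": 0, "rz": 0}, {"x": -10, "y": 0, "z": 0, "rx": 0, "ry": 0, "rz": 0}, {"x": -9, "y": 0, "z": 3, "rx": 0, "ry": 0, "rz": 0}, {"x": -9, "y": 0, "z": 3, "rx": 0, "ry": 0, "rz": 0}, {"x": 0, "y": 0, "z": 0, "rx": 0, "ry": 0, "rz": 0}])

```text
time_s: 11.6
ee_pos: [592.7, 259.6, 203.0]
ee_rot: [-179.9, 0.1, 74.0]
force: [-0.2, -0.5, -0.9]
gripper_width: 0.2
gripper_force: 0.0
```

```bash
python3 - <<'E'
from h import *
s=state(); print(s["ee_pos"],s["force"]); d=s["ee_pos"]-PL; print(d@MX,d@MY)
f=grab_frame("side"); cv2.imwrite("pics/s3.png",f["img"][160:440,80:400,::-1])
E
```

```text
[592.66841623 259.57927797 203.02872155] [-0.205032   -0.54599363 -0.86467557]
58.07579665163731 -0.8952371754190498
```

View pics/s3.png

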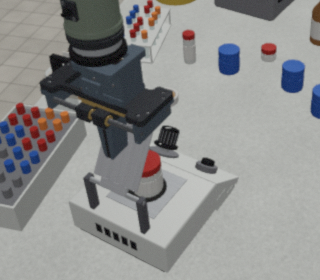

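The plate is now folded forward in front of the fingers, about crop (118,165), and the jar is still upright behind it at (152,180). I'll continue the arc.

Request:
move_arm(plan=[{"x": -8, "y": 0, "z": 5, "rx": 0, "ry": 0, "rz": 0}, {"x": -8, "y": 0, "z": 6, "rx": 0, "ry": 0, "rz": 0}, {"x": -7, "y": 0, "z": 7, "rx": 0, "ry": 0, "rz": 0}, {"x": -6, "y": 0, "z": 7, "rx": 0, "ry": 0, "rz": 0}, {"x": -5, "y": 0, "z": 9, "rx": 0, "ry": 0, "rz": 0}, {"x": -4, "y": 0, "z": 9, "rx": 0, "ry": 0, "rz": 0}, {"x": -2, "y": 0, "z": 6, "rx": 0, "ry": 0, "rz": 0}, {"x": -1, "y": 0, "z": 6, "rx": 0, "ry": 0, "rz": 0}, {"x": 0, "y": 0, "z": 4, "rx": 0, "ry": 0, "rz": 0}, {"x": 0, "y": 0, "z": 0, "rx": 0, "ry": 0, "rz": 0}])

```text
time_s: 12.65
ee_pos: [581.9, 221.7, 144.1]
ee_rot: [-179.9, 0.1, 74.0]
force: [0.1, -0.2, -0.1]
gripper_width: 0.5
gripper_force: 0.0
```

Request:
move_arm(plan=[{"x": 0, "y": 0, "z": 1, "rx": 0, "ry": 0, "rz": 0}, {"x": 0, "y": 0, "z": 1, "rx": 0, "ry": 0, "rz": 0}, {"x": 0, "y": 0, "z": 0, "rx": 0, "ry": 0, "rz": 0}])

```text
time_s: 12.95
ee_pos: [582.5, 222.1, 143.3]
ee_rot: [180.0, -0.0, 74.0]
force: [-0.2, 0.4, 0.7]
gripper_width: 0.6
gripper_force: 0.6
```

Request:
move_arm(plan=[{"x": 0, "y": 0, "z": 1, "rx": 0, "ry": 0, "rz": 0}, {"x": 0, "y": 0, "z": 1, "rx": 0, "ry": 0, "rz": 0}, {"x": 0, "y": 0, "z": 1, "rx": 0, "ry": 0, "rz": 0}, {"x": 0, "y": 0, "z": 0, "rx": 0, "ry": 0, "rz": 0}, {"x": 0, "y": 0, "z": 0, "rx": 0, "ry": 0, "rz": 0}])

```text
time_s: 13.45
ee_pos: [582.5, 222.1, 143.2]
ee_rot: [179.9, -0.1, 74.0]
force: [-4.3, -1.6, 14.5]
gripper_width: 0.7
gripper_force: 7.1
```

Request:
move_arm(plan=[{"x": 0, "y": 0, "z": -15, "rx": 0, "ry": 0, "rz": 0}, {"x": 0, "y": 0, "z": -30, "rx": 0, "ry": 0, "rz": 0}, {"x": 0, "y": 0, "z": -40, "rx": 0, "ry": 0, "rz": 0}, {"x": 0, "y": 0, "z": -40, "rx": 0, "ry": 0, "rz": 0}, {"x": 0, "y": 0, "z": -40, "rx": 0, "ry": 0, "rz": 0}], grip=0.7)

```text
time_s: 13.95
ee_pos: [582.0, 221.8, 306.5]
ee_rot: [180.0, 0.0, 74.0]
force: [0.3, 0.5, 0.1]
gripper_width: 37.5
gripper_force: 0.0
```

```bash
cat >> h.py <<'E'
N=-.5736*MX+np.array([0,0,.8192])
E
python3 - <<'E'
from h import *
np.set_printoptions(precision=1,suppress=True)
vv,uu=np.mgrid[:480,:640]; M=np.stack([MX,MY,[0,0,1]])
F={c:grab_frame(c) for c in("side","top")}
for c,f in F.items():
    A=(cloud(f,np.ones((480,640),bool))-PL)@M.T; 
    q=A[(abs(A[:,0]-20)<45)&(abs(A[:,1])<35)&(A[:,2]>125)&(A[:,2]<170)]
    if len(q)>30: k=np.polyfit(q[:,0],q[:,2],1); print(c,"plate",len(q),k,q.mean(0),"edge x",np.percentile(A[(abs(A[:,1])<35)&(abs(A[:,2]-143)<8)][:,0],1))
    B=(A-[-109,0,41.3])@np.array([[.8192,0,.5736],[0,1,0],[-.5736,0,.8192]]).T
    d=B[(abs(B[:,0])<40)&(abs(B[:,1]+45)<40)]; t=d[(d[:,2]>48)&(d[:,2]<58)]; print(c,"dial top (u,y,h)",len(t),t.mean(0),np.percentile(t,2,0),np.percentile(t,98,0))
    d=B[(abs(B[:,0])<25)&(abs(B[:,1]-50)<25)]; t=d[(d[:,2]>19)&(d[:,2]<27)]; print(c,"start",len(t),t.mean(0),np.percentile(t,2,0),np.percentile(t,98,0))
    d=B[(abs(B[:,0])<40)&(abs(B[:,1]-5)<10)]; print(c,"panel h",np.median(d[:,2]))
f=F["top"]; cv2.imwrite("pics/t3.png",cv2.resize(f["img"][120:300,120:320,::-1],None,fx=3,fy=3))
al=np.radians(35); G=W(-109,-45,41.3)+44*N; print("G",G)
plan((G+90*N,rot(al)),(G-18.8*N,rot(al)),dp=35)
E
```

```text
side plate 1698 [ -0.  143.8] [ 21.8   0.7 143.8] edge x -1371.0881171655074
side dial top (u,y,h) 86 [  7.  -41.   51.5] [-11.5 -58.1  48.2] [ 20.1 -27.6  53.5]
side start 53 [ 5.8 52.  21.6] [-6.8 40.8 19.2] [14.3 62.2 23.1]
side panel h 0.5638616450868348
top plate 1956 [ -0.  143.5] [ 19.8   0.1 143.4] edge x -32.425093962949745
top dial top (u,y,h) 236 [  3.7 -43.8  51.1] [-12.3 -59.3  48.1] [ 19.1 -28.1  54.5]
top start 109 [ 4.  51.2 21.3] [-7.7 40.2 19.2] [14.8 62.1 24.5]
top panel h -1.3561127049687887
G [582.1  62.6  77.3]
{"x":-26,"y":5,"z":20,"rx":0,"ry":0.075,"rz":0},{"x":-27,"y":5,"z":18,"rx":0,"ry":0.076,"rz":0},{"x":-29,"y":5,"z":16,"rx":0.004,"ry":0.075,"rz":0},{"x":-30,"y":5,"z":13,"rx":0,"ry":0.076,"rz":0},{"x":-30,"y":5,"z":12,"rx":0,"ry":0.075,"rz":0},{"x":-32,"y":5,"z":9,"rx":0,"ry":0.076,"rz":0},{"x":-32,"y":5,"z":6,"rx":0.004,"ry":0.075,"rz":0.004},{"x":-32,"y":5,"z":4,"rx":0,"ry":0.075,"rz":0},-> [567.4  13.2 151.4] [179.9 -35.   74. ]
{"x":-0,"y":0,"z":27,"rx":0,"ry":0,"rz":0},{"x":-0,"y":0,"z":28,"rx":0,"ry":0,"rz":0},{"x":-0,"y":0,"z":27,"rx":0,"ry":0,"rz":0},{"x":-0,"y":0,"z":27,"rx":0,"ry":0,"rz":0},-> [584.8  73.2  62.1] [179.9 -35.   74. ]
```

View pics/t3.png

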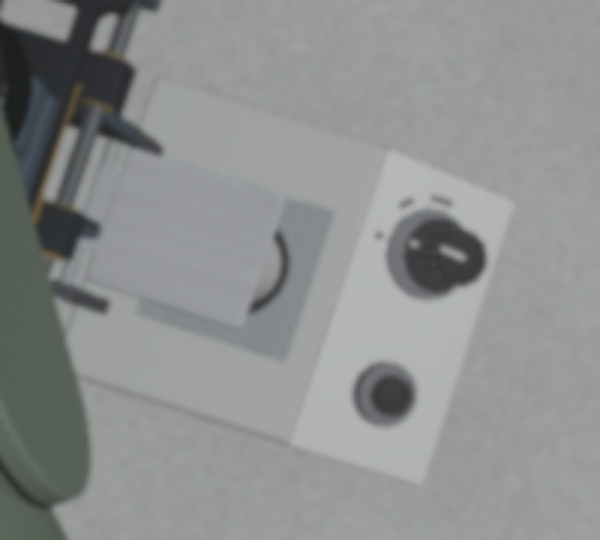

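The plate is level over the jar. The dial's white pointer is at (452,253), pointing up-slope, and the start button is at (390,395). The measured dial is 3.5 mm further up-slope than assumed, so I'm including that.

```bash
cat >> h.py <<'E'
U=.8192*MX+np.array([0,0,.5736]); AL=np.radians(35); G=W(-109,-45,41.3)+44*N+3.5*U+.7*MY; S=W(-109,50,41.3)+22*N+3.8*U+.8*MY
E
python3 - <<'E'
from h import *
plan((G+90*N,rot(AL)),(G-18.8*N,rot(AL)),dp=35)
E
```

```text
{"x":-26,"y":5,"z":20,"rx":0,"ry":0.075,"rz":0},{"x":-27,"y":5,"z":17,"rx":0,"ry":0.076,"rz":0},{"x":-28,"y":5,"z":16,"rx":0.004,"ry":0.075,"rz":0},{"x":-29,"y":5,"z":14,"rx":0,"ry":0.076,"rz":0},{"x":-30,"y":5,"z":11,"rx":0,"ry":0.075,"rz":0},{"x":-31,"y":5,"z":9,"rx":0,"ry":0.076,"rz":0},{"x":-32,"y":5,"z":6,"rx":0.004,"ry":0.075,"rz":0.004},{"x":-32,"y":5,"z":4,"rx":0,"ry":0.075,"rz":0},-> [568.2  15.8 153.2] [179.9 -35.   74. ]
{"x":-0,"y":-0,"z":27,"rx":0,"ry":0,"rz":0},{"x":-0,"y":-0,"z":27,"rx":0,"ry":0,"rz":0},{"x":-0,"y":-0,"z":28,"rx":0,"ry":0,"rz":0},{"x":-0,"y":-0,"z":27,"rx":0,"ry":0,"rz":0},-> [585.5  75.8  63.9] [179.9 -35.   74. ]
```

Request:
move_arm(plan=[{"x": -26, "y": 5, "z": 20, "rx": 0, "ry": 0.075, "rz": 0}, {"x": -27, "y": 5, "z": 18, "rx": 0, "ry": 0.076, "rz": 0}, {"x": -29, "y": 5, "z": 16, "rx": 0, "ry": 0.075, "rz": 0}, {"x": -30, "y": 5, "z": 13, "rx": 0, "ry": 0.076, "rz": 0}, {"x": -30, "y": 5, "z": 12, "rx": 0, "ry": 0.075, "rz": 0}, {"x": -32, "y": 5, "z": 9, "rx": 0, "ry": 0.076, "rz": 0}, {"x": -30, "y": 5, "z": 6, "rx": 0, "ry": 0.075, "rz": 0}, {"x": -30, "y": 5, "z": 4, "rx": 0, "ry": 0.075, "rz": 0}, {"x": 0, "y": 0, "z": 0, "rx": 0, "ry": 0, "rz": 0}, {"x": 0, "y": 0, "z": 0, "rx": 0, "ry": 0, "rz": 0}])

```text
time_s: 15.05
ee_pos: [564.2, 14.0, 146.8]
ee_rot: [-179.8, -34.5, 73.8]
force: [-0.0, -0.2, 1.1]
gripper_width: 63.7
gripper_force: 0.0
```

```bash
python3 - <<'E'
from h import *
s=state(); print(s["ee_pos"],s["ee_rot"],s["gripper_width"],s["qpos"])
plan((G+90*N,rot(AL)),(G-18.8*N,rot(AL)),dp=35)
E
```

```text
[564.15374305  14.02282122 146.76604665] [-179.8227942   -34.53502914   73.77162683] 63.7257481733616 [-19.4875595   21.60587879 104.7055755   39.56838327  62.65423696
 -24.86186579]
{"x":6,"y":3,"z":-4,"rx":0,"ry":0.008,"rz":0},-> [567.8  15.8 153.5] [-179.8  -35.    73.8]
{"x":-0,"y":0,"z":27,"rx":0,"ry":0,"rz":0},{"x":-0,"y":0,"z":28,"rx":0,"ry":0,"rz":0},{"x":-0,"y":0,"z":27,"rx":0,"ry":0,"rz":0},{"x":-0,"y":0,"z":27,"rx":0,"ry":0,"rz":0},-> [584.9  75.9  64.2] [-179.8  -35.    73.8]
```

Request:
move_arm(plan=[{"x": 5, "y": 3, "z": 0, "rx": 0, "ry": 0.008, "rz": 0}, {"x": 0, "y": 0, "z": 20, "rx": 0, "ry": 0, "rz": 0}, {"x": 0, "y": 0, "z": 20, "rx": 0, "ry": 0, "rz": 0}, {"x": 0, "y": 0, "z": 0, "rx": 0, "ry": 0, "rz": 0}, {"x": 0, "y": 0, "z": 0, "rx": 0, "ry": 0, "rz": 0}])

```text
time_s: 15.55
ee_pos: [575.3, 41.3, 118.9]
ee_rot: [179.9, -35.0, 74.2]
force: [0.6, 1.0, 0.1]
gripper_width: 64.3
gripper_force: 0.0
```

```bash
python3 - <<'E'
from h import *
s=state(); print(s["ee_pos"],s["ee_rot"])
plan((G-18.8*N,rot(AL)),dp=35)
E
```

```text
[575.30119729  41.27786978 118.87975297] [179.89148624 -35.01092788  74.21420275]
{"x":-1,"y":-0,"z":33,"rx":0,"ry":0,"rz":0},{"x":-1,"y":-0,"z":33,"rx":0,"ry":0,"rz":0},-> [585.3  76.1  63.7] [179.9 -35.   74.2]
```

Request:
move_arm(plan=[{"x": -1, "y": 0, "z": 22, "rx": 0, "ry": 0, "rz": 0}, {"x": -1, "y": 0, "z": 22, "rx": 0, "ry": 0, "rz": 0}, {"x": 0, "y": 0, "z": 14, "rx": 0, "ry": 0, "rz": 0}, {"x": 0, "y": 0, "z": 7, "rx": 0, "ry": 0, "rz": 0}, {"x": 0, "y": 0, "z": 0, "rx": 0, "ry": 0, "rz": 0}, {"x": 0, "y": 0, "z": 0, "rx": 0, "ry": 0, "rz": 0}])

```text
time_s: 16.15
ee_pos: [585.2, 74.1, 64.2]
ee_rot: [179.9, -35.0, 74.1]
force: [0.7, 0.0, -0.2]
gripper_width: 63.6
gripper_force: 0.0
```

Request:
move_arm(plan=[{"x": 0, "y": 0, "z": 0, "rx": 0, "ry": 0, "rz": 0}, {"x": 0, "y": 0, "z": 0, "rx": 0, "ry": 0, "rz": 0}, {"x": 0, "y": 0, "z": 0, "rx": 0, "ry": 0, "rz": 0}, {"x": 0, "y": 0, "z": 0, "rx": 0, "ry": 0, "rz": 0}, {"x": 0, "y": 0, "z": 0, "rx": 0, "ry": 0, "rz": 0}], grip=0, squeeze=40)

```text
time_s: 16.65
ee_pos: [585.9, 73.7, 63.8]
ee_rot: [179.8, -35.0, 74.0]
force: [1.6, -0.9, 0.5]
gripper_width: 35.2
gripper_force: 40.0
```

Request:
move_arm(plan=[{"x": 0, "y": 0, "z": 3, "rx": 0, "ry": 0, "rz": 0}, {"x": 0, "y": 0, "z": 3, "rx": 0, "ry": 0, "rz": 0}, {"x": 0, "y": 0, "z": 2, "rx": 0, "ry": 0, "rz": 0}, {"x": 0, "y": 0, "z": 1, "rx": 0, "ry": 0, "rz": 0}, {"x": 0, "y": 0, "z": 0, "rx": 0, "ry": 0, "rz": 0}, {"x": 0, "y": 0, "z": 0, "rx": 0, "ry": 0, "rz": 0}])

```text
time_s: 17.25
ee_pos: [587.2, 78.2, 57.2]
ee_rot: [179.8, -35.0, 74.1]
force: [0.2, -8.2, 8.5]
gripper_width: 35.2
gripper_force: 40.0
```

```bash
python3 - <<'E'
from h import *
s=state(); d=s["ee_pos"]-G; print(d@N,d@U,d@MY,"f",s["force"]@N,s["force"]@U,s["force"]@MY,s["torque"],s["gripper_width"])
E
```

```text
-25.959204593858345 -1.575548224566985 -1.3335440226436481 f 11.448782869853696 -1.489313903877437 -2.447902516547562 [-0.58744277 -0.05033437 -0.09720494] 35.15491305822592
```

Pressed in fully (about 11 N along the axis). Now I'll turn it.

Request:
move_arm(plan=[{"x": 0, "y": 0, "z": 0, "rx": 0, "ry": 0, "rz": 0.1}, {"x": 0, "y": 0, "z": 0, "rx": 0, "ry": 0, "rz": 0.1}, {"x": 0, "y": 0, "z": 0, "rx": 0, "ry": 0, "rz": 0.1}, {"x": 0, "y": 0, "z": 0, "rx": 0, "ry": 0, "rz": 0.1}, {"x": 0, "y": 0, "z": 0, "rx": 0, "ry": 0, "rz": 0.1}, {"x": 0, "y": 0, "z": 0, "rx": 0, "ry": 0, "rz": 0.1}, {"x": 0, "y": 0, "z": 0, "rx": 0, "ry": 0, "rz": 0.1}, {"x": 0, "y": 0, "z": 0, "rx": 0, "ry": 0, "rz": 0.1}, {"x": 0, "y": 0, "z": 0, "rx": 0, "ry": 0, "rz": 0}, {"x": 0, "y": 0, "z": 0, "rx": 0, "ry": 0, "rz": 0}])

```text
time_s: 18.25
ee_pos: [587.7, 77.9, 57.1]
ee_rot: [-153.5, -23.7, 22.5]
force: [1.1, -8.1, 7.1]
gripper_width: 35.6
gripper_force: 40.0
```

```bash
python3 - <<'E'
from h import *
s=state(); d=s["ee_pos"]-G; print(d@N,d@U,d@MY,"f",s["force"]@N,s["force"]@U,s["force"]@MY,s["torque"])
print((rot(AL).inv()*R.from_euler("xyz",s["ee_rot"],degrees=True)).as_rotvec())
E
```

```text
-25.91084901572526 -1.7590614032406702 -1.9295996413218184 f 10.103147094034485 -2.0294141941174066 -3.274202749354317 [-0.68056206 -0.19665907 -0.2933602 ]
[-0.00430741  0.0011367   0.79885033]
```

Request:
move_arm(plan=[{"x": 0, "y": 0, "z": -2, "rx": 0, "ry": 0, "rz": 0}, {"x": 0, "y": 0, "z": -3, "rx": 0, "ry": 0, "rz": 0}, {"x": 0, "y": 0, "z": -3, "rx": 0, "ry": 0, "rz": 0}, {"x": 0, "y": 0, "z": 0, "rx": 0, "ry": 0, "rz": 0}, {"x": 0, "y": 0, "z": 0, "rx": 0, "ry": 0, "rz": 0}])

```text
time_s: 18.75
ee_pos: [586.5, 73.9, 63.1]
ee_rot: [-153.5, -23.7, 22.5]
force: [2.9, -4.4, 3.0]
gripper_width: 34.9
gripper_force: 40.0
```

Request:
move_arm(plan=[{"x": 0, "y": 0, "z": 0, "rx": 0, "ry": 0, "rz": 0}, {"x": 0, "y": 0, "z": 0, "rx": 0, "ry": 0, "rz": 0}, {"x": 0, "y": 0, "z": 0, "rx": 0, "ry": 0, "rz": 0}, {"x": 0, "y": 0, "z": 0, "rx": 0, "ry": 0, "rz": 0}, {"x": 0, "y": 0, "z": 0, "rx": 0, "ry": 0, "rz": 0}], grip=0.7)

```text
time_s: 19.25
ee_pos: [584.5, 75.1, 62.4]
ee_rot: [-153.3, -23.5, 22.5]
force: [-0.7, 0.3, -0.5]
gripper_width: 63.8
gripper_force: 0.0
```

Request:
move_arm(plan=[{"x": 0, "y": 0, "z": -15, "rx": 0, "ry": 0, "rz": 0}, {"x": 0, "y": 0, "z": -25, "rx": 0, "ry": 0, "rz": 0}, {"x": 0, "y": 0, "z": -25, "rx": 0, "ry": 0, "rz": 0}, {"x": 0, "y": 0, "z": -25, "rx": 0, "ry": 0, "rz": 0}, {"x": 0, "y": 0, "z": -20, "rx": 0, "ry": 0, "rz": 0}, {"x": 0, "y": 0, "z": 0, "rx": 0, "ry": 0, "rz": 0}])

```text
time_s: 19.85
ee_pos: [568.8, 12.2, 155.7]
ee_rot: [-153.6, -23.8, 22.5]
force: [0.3, -0.2, -0.3]
gripper_width: 63.9
gripper_force: 0.0
```

```bash
python3 - <<'E'
from h import *
np.set_printoptions(precision=1,suppress=True)
M=np.stack([U,MY,N]); O=W(-109,0,41.3)
F={c:grab_frame(c) for c in("top","side")}
for c,f in F.items():
    A=cloud(f,np.ones((480,640),bool)); B=(A-O)@M.T
    t=B[(abs(B[:,0]-3.5)<25)&(abs(B[:,1]+44.5)<25)&(B[:,2]>40)&(B[:,2]<60)]; print(c,len(t),t.mean(0) if len(t) else'',np.percentile(t[:,2],[50,90]) if len(t) else '')
a=F["top"]["img"][150:270,180:320,::-1]; b=F["side"]["img"][250:370,180:320,::-1]
cv2.imwrite("pics/d4.png",cv2.resize(np.hstack([a,b]),None,fx=2.8,fy=2.8,interpolation=cv2.INTER_CUBIC))
s=state(); print(s["ee_pos"],s["ee_rot"],s["time_s"])
plan((S+40*N,rot(AL)),(S+3*N,rot(AL)),dp=30)
E
```

```text
top 246 [  7.8 -45.2  49.3] [49.9 53.2]
side 173 [  9.6 -39.9  48. ] [48.3 53. ]
[567.3  13.9 153.1] [-153.4  -23.6   22.5] 19.95
{"x":-11,"y":-11,"z":12,"rx":0,"ry":0,"rz":-0.133},{"x":-10,"y":-13,"z":12,"rx":0,"ry":0,"rz":-0.134},{"x":-7,"y":-14,"z":13,"rx":0,"ry":0,"rz":-0.133},{"x":-6,"y":-15,"z":12,"rx":0,"ry":0,"rz":-0.133},{"x":-4,"y":-15,"z":12,"rx":0,"ry":0,"rz":-0.134},{"x":-2,"y":-16,"z":12,"rx":0,"ry":0,"rz":-0.133},-> [487.7  82.   94.4] [180. -35.  74.]
{"x":0,"y":0,"z":19,"rx":0,"ry":0,"rz":0},{"x":0,"y":0,"z":18,"rx":0,"ry":0,"rz":0},-> [493.6 102.4  64.1] [180. -35.  74.]
```

View pics/d4.png

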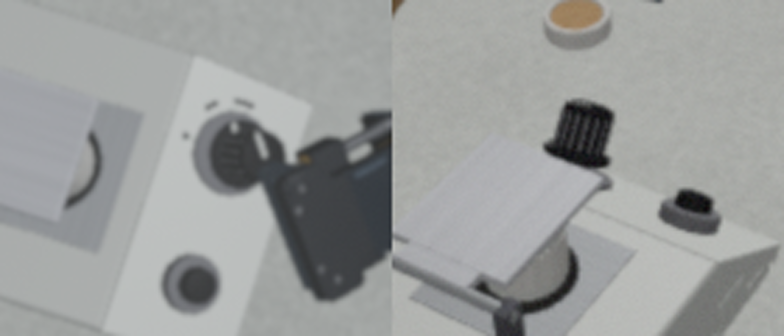

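The left half shows the pointer line at (262,145), turned clockwise toward the two-dot mark. The knob top is back at 53 mm, so the dial is out. On the right, the plate is flat over the jar. Next is the start button.

Request:
move_arm(plan=[{"x": -11, "y": -11, "z": 12, "rx": 0, "ry": 0, "rz": -0.133}, {"x": -10, "y": -13, "z": 12, "rx": 0, "ry": 0, "rz": -0.134}, {"x": -7, "y": -14, "z": 13, "rx": 0, "ry": 0, "rz": -0.133}, {"x": -6, "y": -15, "z": 12, "rx": 0, "ry": 0, "rz": -0.133}, {"x": -4, "y": -15, "z": 12, "rx": 0, "ry": 0, "rz": -0.134}, {"x": -2, "y": -16, "z": 12, "rx": 0, "ry": 0, "rz": -0.133}, {"x": 0, "y": 0, "z": 0, "rx": 0, "ry": 0, "rz": 0}, {"x": 0, "y": 0, "z": 0, "rx": 0, "ry": 0, "rz": 0}], grip=0)

```text
time_s: 20.75
ee_pos: [487.9, 82.6, 93.8]
ee_rot: [-179.8, -35.0, 73.8]
force: [-0.0, -0.6, 0.7]
gripper_width: 2.9
gripper_force: 0.0
```

```bash
python3 - <<'E'
from h import *
s=state(); print(s["ee_pos"],s["gripper_width"])
plan((S+3*N,rot(AL)),(S-6*N,rot(AL)),dp=20)
E
```

```text
[487.87415592  82.56892228  93.79793834] 2.88618994697372
{"x":-0,"y":0,"z":18,"rx":0,"ry":0,"rz":0},{"x":-0,"y":0,"z":18,"rx":0,"ry":0,"rz":0},-> [493.5 102.4  64.3] [-179.8  -35.    73.8]
{"x":-0,"y":0,"z":9,"rx":0,"ry":0,"rz":0},-> [494.9 107.4  56.9] [-179.8  -35.    73.8]
```

Request:
move_arm(plan=[{"x": 0, "y": 0, "z": 18, "rx": 0, "ry": 0, "rz": 0}, {"x": 0, "y": 0, "z": 16, "rx": 0, "ry": 0, "rz": 0}, {"x": 0, "y": 0, "z": 3, "rx": 0, "ry": 0, "rz": 0}, {"x": 0, "y": 0, "z": 3, "rx": 0, "ry": 0, "rz": 0}, {"x": 0, "y": 0, "z": 3, "rx": 0, "ry": 0, "rz": 0}, {"x": 0, "y": 0, "z": 0, "rx": 0, "ry": 0, "rz": 0}, {"x": 0, "y": 0, "z": 0, "rx": 0, "ry": 0, "rz": 0}])

```text
time_s: 21.45
ee_pos: [495.5, 105.4, 59.5]
ee_rot: [179.9, -35.0, 74.0]
force: [0.9, -2.5, 1.8]
gripper_width: 0.2
gripper_force: 1.2
```

```bash
python3 - <<'E'
from h import *
s=state(); d=s["ee_pos"]-S; print(d@N,d@U,d@MY,s["force"]@N)
E
```

```text
-2.60923863013209 0.16086408854526146 -0.7660930881742665 2.7385426822945966
```

Contact at 2.7 N, not fully in yet, so I'll push further until it bottoms.

Request:
move_arm(plan=[{"x": 0, "y": 0, "z": 2, "rx": 0, "ry": 0, "rz": 0}, {"x": 0, "y": 0, "z": 2, "rx": 0, "ry": 0, "rz": 0}, {"x": 0, "y": 0, "z": 1, "rx": 0, "ry": 0, "rz": 0}, {"x": 0, "y": 0, "z": 0, "rx": 0, "ry": 0, "rz": 0}, {"x": 0, "y": 0, "z": 0, "rx": 0, "ry": 0, "rz": 0}])

```text
time_s: 21.95
ee_pos: [496.2, 107.9, 56.0]
ee_rot: [179.8, -35.0, 74.1]
force: [-3.4, -10.8, 14.1]
gripper_width: 0.6
gripper_force: 8.8
```

```bash
python3 - <<'E'
from h import *
s=state(); d=s["ee_pos"]-S; print(d@N,d@U,d@MY,s["force"]@N)
E
```

```text
-6.902047173434626 0.22097727074068052 -0.7604216527405476 18.02827434618898
```

Bottomed at 18 N. I'll back off and check.

Request:
move_arm(plan=[{"x": 0, "y": 0, "z": -5, "rx": 0, "ry": 0, "rz": 0}, {"x": 0, "y": 0, "z": -15, "rx": 0, "ry": 0, "rz": 0}, {"x": 0, "y": 0, "z": -30, "rx": 0, "ry": 0, "rz": 0}, {"x": 0, "y": 0, "z": -35, "rx": 0, "ry": 0, "rz": 0}, {"x": 0, "y": 0, "z": -35, "rx": 0, "ry": 0, "rz": 0}, {"x": 0, "y": 0, "z": -35, "rx": 0, "ry": 0, "rz": 0}, {"x": 0, "y": 0, "z": -35, "rx": 0, "ry": 0, "rz": 0}, {"x": 0, "y": 0, "z": 0, "rx": 0, "ry": 0, "rz": 0}, {"x": 0, "y": 0, "z": 0, "rx": 0, "ry": 0, "rz": 0}, {"x": 0, "y": 0, "z": 0, "rx": 0, "ry": 0, "rz": 0}])

```text
time_s: 22.95
ee_pos: [464.3, 4.9, 209.2]
ee_rot: [-179.8, -35.0, 73.9]
force: [-0.1, 0.2, 0.0]
gripper_width: 0.3
gripper_force: 0.0
```

```bash
python3 - <<'E'
from h import *
f=grab_frame("top"); g=grab_frame("side")
cv2.imwrite("pics/e.png",cv2.resize(np.hstack([f["img"][150:270,180:320,::-1],g["img"][250:370,180:320,::-1]]),None,fx=2.8,fy=2.8,interpolation=cv2.INTER_CUBIC))
print(state()["force"],state()["time_s"])
E
```

```text
[-0.00565617  0.43663878 -0.32208927] 23.05
```

View pics/e.png

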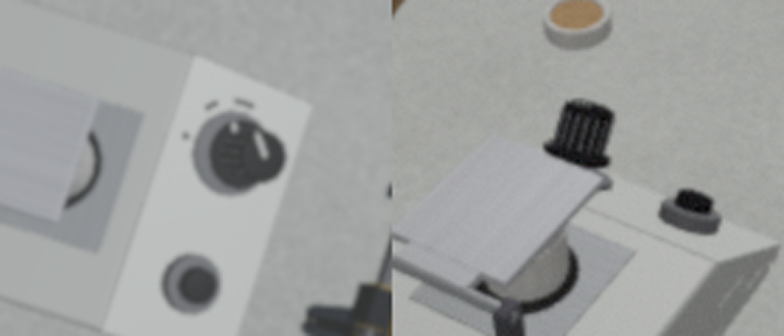

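The final view shows the dial pointer at (262,145) at the two-dot mark, the button out at (198,284), the plate flat over the jar and the robot clear.

```bash
python3 -c "
from workcell import *
print(job_done())"
```

```text
the job is handed in; nothing more can be done
None
```

I handed the job in at about 23 s: the jar is on the platform with the plate down over it, the dial is at the two-dot mark and out, and the start button was pressed and came back out; the last pictures bear this out, but hand-in returned no verdict.

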